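Throw off the press and draw its bed out

ROBOT

A 7-joint arm with a two-finger parallel gripper is mounted at the origin on the work surface. World frame = base frame: x ahead of the robot, y to its left, z up, the work surface at z = 0. Lengths are in m, angles in rad, forces in N, time in s.
With the tool pointing down it reaches from about 0.4 to 0.875 m from the base axis. Payload 4.4 kg.
Tool frame: the origin (TCP) lies at the very end of the fingers, on their centre line; the grasp point (between the pads) lies 19 mm behind it (arm.hold_point_z is the distance from the TCP to the grasp point, in m); z points along the fingers, y is the line along which they close (so a half turn about z gives the same grasp; the last joint's range is limited). The gripper opens to 85 mm and grips with 20 to 120 N. Pads are 22 mm wide; open, the fingers measure 114 mm over their backs; the gripper's body (76 mm by 85 mm) begins 54 mm behind the grasp point. The pads swing forward as they close: fully open they stand 13 mm farther back than shut.
Start: joints at [1.158, 0.628, 0.038, 1.517, -0.027, 0.996, -0.02], TCP at [0.221, -0.611, 0.231] pointing down, gripper open.
Joint ranges: [-3.06, 3.06], [-0.37, 2.12], [-1.25, 1.32], [0.18, 2.47], [-1.1, 4.24], [0.23, 1.98], [-2.94, 2.94]. Speed limits (rad/s): [2.57, 2.57, 3.14, 3.14, 3.14, 3.14, 3.14].

INTERFACE

Orientations are given as a unit quaternion [w, x, y, z].
In Python, from rig import arm gives the robot as it stands.
- The arm moves only by the shell command python3 -m jog 'ROWS'. ROWS is JSON, one flat list of numbers, 7 for each row, row after row: the opening, from -1 (shut) to 1 (fully open), then the shift along the world's x, y, z in m, then the turn, a rotation vector about the world's x, y, z in degrees. In form: [gripper, tx, ty, tz, ax, ay, az, gripper, tx, ty, tz, ax, ay, az, ...]. A call has 1 to 10 rows; each row is the pose to reach, as a shift and turn from the pose commanded when the call began; what a row does not reach only later rows make up. A row lasts 1/10 s, in which the tool goes at most 50 mm and 8.59 degrees, less where a joint would pass 70% of its speed; a pose out of reach is approached as far as the arm can. A call with a gripper value outside its range is refused whole. The fingers move at their own pace and stop on an object; the grip force is fixed at half the most. Time passes only in rows, so rows that repeat a pose let the fingers close. It gives the time, the measured TCP pose, the force, the opening and the grip force at its end, in the units of the state.
- arm.observe(): the state, without advancing time (a new reading comes with each control period).
- arm.get_image(name): name is "scene" or "top" or "wrist"; returns the picture (420x560x3 uint8, red, green, blue); there is no depth.
- arm.camera_model(name): a dict with "K" (3x3 intrinsics, pixels), "position" and "orientation" of the camera in the world. Camera axes: x right, y up, looking along -z (the intrinsics and any distortion apply to the point x, -y, -z); pixel columns grow to the right and rows downward; lengths in m; the calibration is good to about 2 mm. A picture is of the moment at which its call begins: read the wrist's pose just before it. camera_model takes no time and is no camera call; for the wrist camera it gives the pose at the moment of the call.
- arm.close_job(): hands the job in; it is judged then, once.
The state is a dict: "clock": time; "joint_pos": joint angles; "joint_velocities": joint speeds; "effort": joint torques, N m; "eef_pos": TCP position; "tool_rot": TCP orientation; "wrist_force": force on the tool from outside, world axes, zero at the start; "wrist_torque": the same for the moment, N m; "grip_width": opening from 0.0 (shut) to 1.0 (fully open); "grasp_force": force on a finger pad.
Only numpy, scipy, OpenCV 4.12 (cv2) and the standard library are available. Lean on these libraries where they do the work, as an engineer would, in place of code of your own. Each camera call takes 0.05 s, during which the arm holds its last target. There are 200 camera calls.

TASK

The bench litho press has just pulled a print. Push the pressure lever on top of the yoke right over to the other side to take the pressure off, and only then hook a fingertip behind the upturned lip at the end of the bed and draw the bed out along its rails until it meets its stop. Pull only on the inside of the lip without pinching it from its rubber-bumpered outside, keep off the stone and its tympan, and leave the things standing about on the bench where they are; finish clear of the press with the bed fully out.

Things in the scene. Friction and masses are not known exactly. Their poses are not given: they have to be found in the camera images.
- press: Green bench lithography press, fixed. Origin on the bench top under the middle of the yoke; x across the press, y along its rails, z up; yaw within 0.2 rad. The bed draws out along -y (to the robot's right). Base rails at x = +-135..165 mm, y -455..285, 42 mm high. On the +x side a gear case and star wheel reach x = 250 mm, 220 mm high.
- yoke (a point): Middle of the top of the yoke beam, 212 mm above the bench; the beam spans x +-165 mm, y +-33 mm in the press frame, on uprights at both ends. On it stand a round screw cap at each end (x = +-150, 48 mm across, top at 244 mm) and two lever bearings (x = +-62..82, y +-18, top at 256 mm).
- stop (a point): Middle of the top edge of the low cross bar that stops the bed: in the press frame at (0, -0.445, 0.064) m, on its bed-side face. When the bed is fully out its bumper comes up to this bar.
- lever (a joint): Pressure lever, T-shaped, pivot along the press's x axis at (0, 0, 236 mm) in the press frame. 0 = leaning 43 degrees towards the lip end (-y), pressure on; 1.5 rad = leaning 43 degrees to the other side (+y), end of its throw, pressure off, scraper raised 9 mm. Starts between 0 and 0.2. Stiff: about 4 to 6 N at the bar; stays where it is left.
- lever_bar (a point): Middle of the lever's black cross bar, 85 mm from the pivot. The bar is round, 16 mm thick, 116 mm long along the press's x; its centre is 298 mm above the bench at either end of the throw and 321 mm when upright. A thin arm (14 mm) joins its middle to the pivot.
- bed (a joint): How far the bed is drawn out, in m: 0 = run fully in, 0.22 = against the stop. Starts between 0 and 0.05. The loaded bed (about 5 kg) rolls on rollers, needs about 4 to 8 N and stays where it is left.
- lip (a point): Middle of the upper edge of the inner (stone-side, +y) face of the bed's lip: press frame (0, -0.210 m minus the bed's joint value, 0.090). The lip is a steel strip 5 mm thick, 256 mm wide, across the end of the bed, 28 mm above the bed board, whose upper face is 62 mm above the bench. Behind it the board is bare for 140 mm, up to a wooden chock 14 mm high.
- bumper (a point): Rubber bumper strip on the outer (-y) face of the lip, 220 mm wide, 8 mm thick, 24 mm high; this point is its centre, 74 mm above the bench.
- stone (a point): Pale litho stone 185 x 230 x 40 mm, chocked fast on the bed, covered with the print and a clear tympan sheet (top 105 mm above the bench); this point is the centre of its top. Its near end is 158 mm behind the lip. It travels with the bed, under the scraper and yoke.
- ink_tin: Ink tin, 72 mm across, 50 mm high, on the bench beyond the stop; origin at the centre of its underside.
- gum_jar: Brown glass jar, 56 mm across, 85 mm high, on the bench beside the far rail; origin at the centre of its underside.
- tape_roll: Roll of paper tape lying flat, 90 mm across, 25 mm high, on the bench beyond the stop; origin at the centre of its underside.
- ink_knife: Broad ink knife lying on the bench, 0.2 m long along its x (blade towards +x); origin on its underside, near the middle.
- brush: Brush lying on the bench, 0.2 m long along its x (bristles towards +x); origin on its underside at the middle.
- bowl: White bowl, 120 mm across, 50 mm high; origin at the centre of its underside.

How it is judged:
On the way, in this order (a step that is already met when the one before it is completed fails the run):
1. the pressure lever is pushed right over to the off side (value of joint lever above 1.3 rad), for 0.2 s.
2. the bed is drawn out to its stop (value of joint bed above 0.208 m), for 0.2 s.
At the end, for the whole second after the job is handed in: The lever lies within 0.2 rad of the end of its throw on the off side, and the bed is at rest within 12 mm of its stop (value of joint lever above 1.3 rad and value of joint bed above 0.208 m and velocity of joint bed below 0.01 m/s); the robot touches nothing.
It fails at once if the bed is drawn more than 15 mm while the pressure is still on (value of joint lever below 1.2 rad and distance of lip from where it was at the start of the episode above 0.015 m).
It fails at once if the fingers press on the bumper, pinching the lip (over 3 N) (contact force between the fingers and bed_c4 above 3 N).
It fails at once if the stone or its tympan is pressed by the robot (over 3 N) (contact force between any of the fingers, the arm and bed_c5 above 3 N).
It fails at once if a loose thing on the bench is shifted more than 25 mm, or lifted (distance of any of ink_tin, gum_jar, tape_roll, ink_knife, brush, bowl from where it was at the start of the episode above 0.025 m).
It also fails if it takes over 50 s, if anything falls off the work surface, if the arm or the gripper's body presses on something with over 40 N, if the wrist force passes 120 N, or if a joint passes its speed limit or range.

## Working session

There is one attempt and no reset: what is moved stays moved. The work goes in short steps, Python scripts to look and compute and a shell command to move; the robot and the scene stay as the last step left them, time stands still between calls to the robot, and variables do not carry over. Pictures are saved under pics/ and viewed, at most 10 in all, crops included, and the job is handed in when it is done.

```bash
mkdir -p pics; python3 - <<'E'
from rig import arm
import cv2
for n in("scene","top"):
    im=arm.get_image(n); cv2.imwrite(f"pics/{n}0.png",im[:,:,::-1]); m=arm.camera_model(n); print(n,m)
s=arm.observe();print(s["clock"],s["eef_pos"],s["tool_rot"])
E
```

```text
scene {'K': array([[461.38522545,   0.        , 277.46914579],
       [  0.        , 461.38522545, 209.12144943],
       [  0.        ,   0.        ,   1.        ]]), 'position': array([ 1.56780468, -0.37768322,  1.10014551]), 'orientation': array([0.73309608, 0.33000097, 0.25167909, 0.53882014])}
top {'K': array([[391.65810597,   0.        , 282.20622132],
       [  0.        , 391.65810597, 211.3277127 ],
       [  0.        ,   0.        ,   1.        ]]), 'position': array([ 0.42657721, -0.06355802,  1.29152384]), 'orientation': array([ 0.71053399,  0.02935976, -0.04911005, -0.70133277])}
0.1 [ 0.22079104 -0.61076339  0.23048782] [-8.34337364e-04  9.85000794e-01  1.72547731e-01 -1.39333683e-04]
```

View pics/scene0.png

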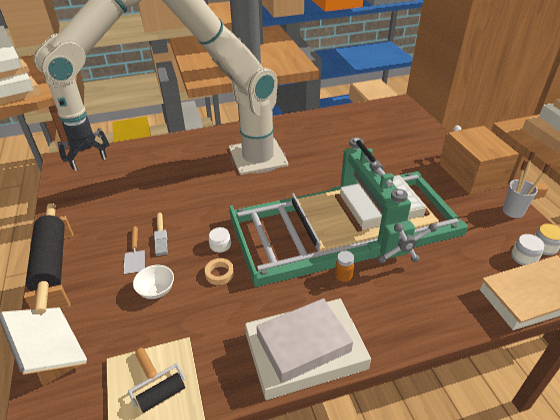

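View pics/top0.png

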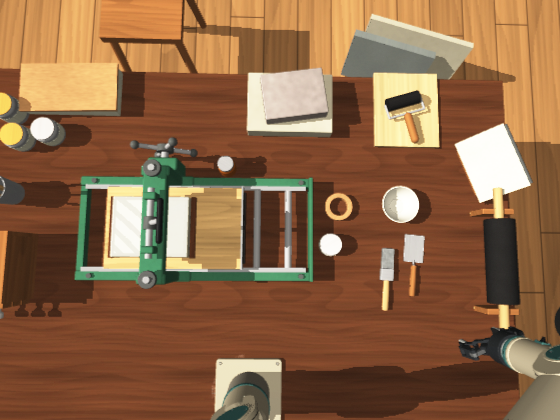

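The top view shows the press at px (75–315, 150–285). The screw caps are near (152,167) and (147,280), and the lip is near col 243. I'll enlarge this area for accurate readings.

```bash
python3 - <<'E'
import cv2
im=cv2.imread("pics/top0.png")
cv2.imwrite("pics/top0c.png",cv2.resize(im[140:290,125:325],None,fx=4,fy=4,interpolation=cv2.INTER_CUBIC))
E
```

```text
(no output)
```

View pics/top0c.png

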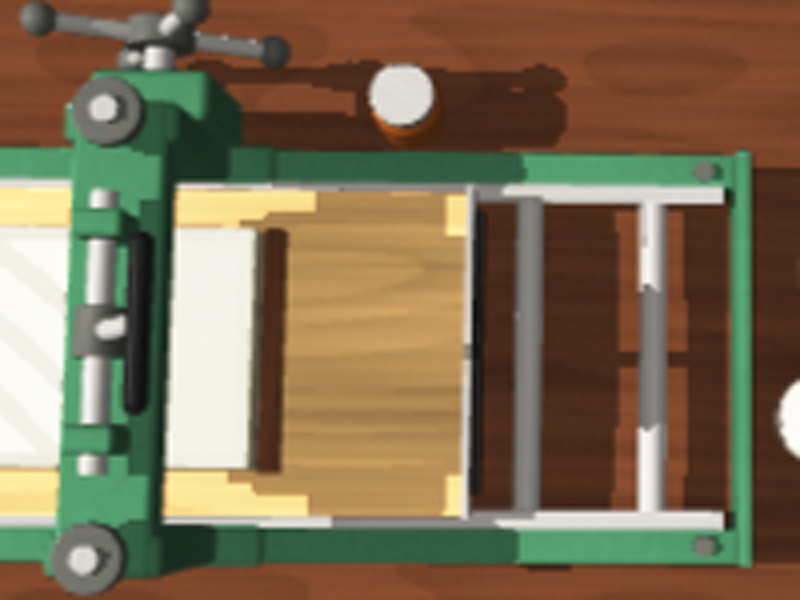

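Crop (orig = 125+u/4, 140+v/4): caps (106,109) and (87,558), bar middle (138,323), lip inner edge (470,188)–(464,516), stop inner edge (733,155)–(737,565).

```bash
cat > h.py <<'E'
from rig import arm
import numpy as np
from scipy.spatial.transform import Rotation as R
def ray(n,u,v,z,m=None):
    m=m or arm.camera_model(n); K=m["K"]; q=m["orientation"]
    d=np.array([(u-K[0,2])/K[0,0],-(v-K[1,2])/K[1,1],-1.])
    d=R.from_quat(np.r_[q[1:],q[0]]).apply(d); p=m["position"]
    return p+d*(z-p[2])/d[2]
E
python3 - <<'E'
from h import *
np.set_printoptions(precision=4,suppress=True)
c=lambda u,v,z: ray("top",125+u/4,140+v/4,z)
P={}
for k,u,v,z in [("cap+",106,109,.244),("cap-",87,558,.244),("bar",138,323,.298),("lip+",470,188,.09),("lip-",464,516,.09),("stop+",733,155,.064),("stop-",737,565,.064),("jar",402,95,.085)]:
    P[k]=c(u,v,z);print(k,P[k])
for k in("cap","lip","stop"):
    d=P[k+"+"]-P[k+"-"];print(k,(P[k+"+"]+P[k+"-"])/2,np.degrees(np.arctan2(d[1],d[0])),np.linalg.norm(d))
s=arm.observe();q=s["tool_rot"];print(R.from_quat(np.r_[q[1:],q[0]]).as_matrix())
E
```

```text
cap+ [0.6582 0.2622 0.244 ]
cap- [0.359  0.2601 0.244 ]
bar [0.5091 0.2188 0.298 ]
lip+ [0.6349 0.0276 0.09  ]
lip- [0.3832 0.0264 0.09  ]
stop+ [ 0.6695 -0.179   0.064 ]
stop- [ 0.3469 -0.1835  0.064 ]
jar [0.7086 0.0827 0.085 ]
cap [0.5086 0.2612 0.244 ] 0.39458350793748004 0.29916208140451744
lip [0.509 0.027 0.09 ] 0.2651032603545213 0.25168139102543463
stop [ 0.5082 -0.1813  0.064 ] 0.7849383933270474 0.32263454301568095
[[ 0.9405  0.3399 -0.0006]
 [ 0.3399 -0.9405  0.0016]
 [ 0.     -0.0017 -1.    ]]
```

Press origin is about (0.509, 0.2615), yaw 0.5°, bed about 0.025 m out, lip at y = 0.027. I'll shut the gripper, align it and go towards the front of the lever.

```bash
python3 -m jog '[-1,0.23,0.36,0.06,0,0,-19.3,-1,0.23,0.36,0.06,0,0,-19.3,-1,0.23,0.36,0.06,0,0,-19.3,-1,0.23,0.36,0.06,0,0,-19.3,-1,0.23,0.36,0.06,0,0,-19.3,-1,0.23,0.36,0.06,0,0,-19.3,-1,0.23,0.36,0.06,0,0,-19.3,-1,0.23,0.36,0.06,0,0,-19.3,-1,0.23,0.36,0.06,0,0,-19.3,-1,0.23,0.36,0.06,0,0,-19.3]'
```

```text
clock: 1.1
eef_pos: [0.4543, -0.2459, 0.2916]
tool_rot: [-0.001, 1.0, 0.01, 0.001]
wrist_force: [-0.2, -0.4, -0.0]
grip_width: -0.001
grasp_force: 0.0
```

```bash
python3 -m jog '[-1,0.026,0.41,-0.004,0,0,0,-1,0.026,0.41,-0.004,0,0,0,-1,0.026,0.41,-0.004,0,0,0,-1,0.026,0.41,-0.004,0,0,0,-1,0.026,0.41,-0.004,0,0,0,-1,0.026,0.41,-0.004,0,0,0,-1,0.026,0.41,-0.004,0,0,0,-1,0.026,0.41,-0.004,0,0,0,-1,0.026,0.41,-0.004,0,0,0,-1,0.026,0.41,-0.004,0,0,0]'; python3 - <<'E'
from rig import arm
import cv2,numpy as np
a=arm.get_image("scene")[100:290,220:480];b=arm.get_image("wrist")
a=cv2.resize(a,(575,420),interpolation=cv2.INTER_CUBIC)
cv2.imwrite("pics/p1.png",cv2.resize(np.hstack([a,b]),(800,296))[:,:,::-1])
E
```

```text
clock: 2.1
eef_pos: [0.4767, 0.1601, 0.2868]
tool_rot: [0.0, 1.0, 0.007, -0.0]
wrist_force: [-0.4, -0.1, -0.4]
grip_width: 0.0
grasp_force: 0.0
```

View pics/p1.png

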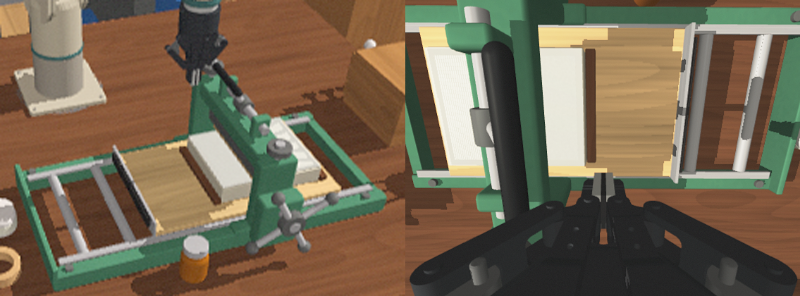

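The fingers stand just in front of the bar. I'll push in +y at a moderate speed.

```bash
python3 -m jog '[-1,0,0.015,0,0,0,0,-1,0,0.03,0,0,0,0,-1,0,0.045,0,0,0,0,-1,0,0.06,0,0,0,0,-1,0,0.072,0,0,0,0,-1,0,0.084,0,0,0,0,-1,0,0.096,0,0,0,0,-1,0,0.108,0,0,0,0,-1,0,0.12,0,0,0,0,-1,0,0.125,0,0,0,0]'; python3 - <<'E'
from rig import arm
import cv2,numpy as np
a=arm.get_image("scene")[100:290,220:480];b=arm.get_image("wrist")
a=cv2.resize(a,(575,420),interpolation=cv2.INTER_CUBIC)
cv2.imwrite("pics/p2.png",cv2.resize(np.hstack([a,b]),(800,296))[:,:,::-1])
E
```

```text
clock: 3.2
eef_pos: [0.4759, 0.2839, 0.2859]
tool_rot: [0.001, 1.0, 0.005, -0.001]
wrist_force: [-0.1, -5.3, -3.3]
grip_width: 0.003
grasp_force: 2.7
```

View pics/p2.png

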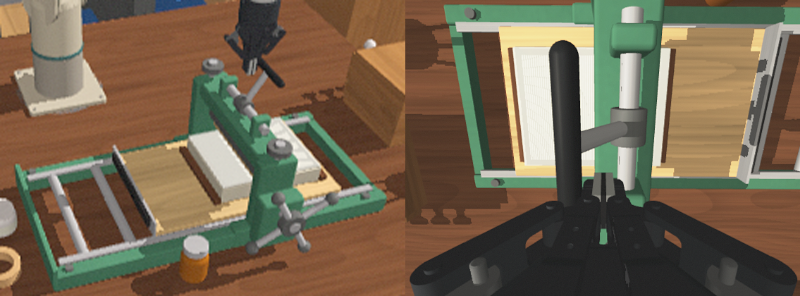

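The lever is past upright with the bar still in contact. I'll keep pushing until the force shows the end of the throw.

```bash
python3 -m jog '[-1,0,0.005,0,0,0,0,-1,0,0.01,0,0,0,0,-1,0,0.012,0,0,0,0]'; python3 -m jog '[-1,0,0.003,0,0,0,0,-1,0,0.006,0,0,0,0]';
```

```text
clock: 3.6
eef_pos: [0.4763, 0.2937, 0.2863]
tool_rot: [0.002, 1.0, 0.004, -0.001]
wrist_force: [-0.5, -7.0, -4.4]
grip_width: 0.002
grasp_force: 3.5
clock: 3.8
eef_pos: [0.4763, 0.2982, 0.286]
tool_rot: [0.003, 1.0, 0.004, -0.002]
wrist_force: [-0.2, -9.8, -4.5]
grip_width: -0.004
grasp_force: 5.9
```

```bash
python3 -m jog '[-1,0,0.004,0,0,0,0,-1,0,0.006,0,0,0,0,-1,0,0.006,0,0,0,0]'; python3 - <<'E'
from rig import arm
import cv2,numpy as np
a=arm.get_image("top")[140:290,125:255];b=arm.get_image("wrist")
a=cv2.resize(a,(364,420),interpolation=cv2.INTER_CUBIC)
cv2.imwrite("pics/p3.png",cv2.resize(np.hstack([a,b]),(800,364))[:,:,::-1])
E
```

```text
clock: 4.1
eef_pos: [0.4763, 0.2984, 0.286]
tool_rot: [0.008, 1.0, 0.002, -0.003]
wrist_force: [-1.8, -19.3, 1.4]
grip_width: 0.0
grasp_force: 9.6
```

View pics/p3.png

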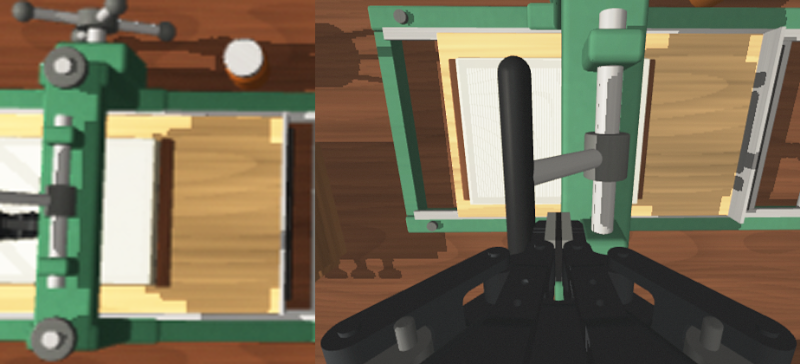

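The force jumped to 19 N with no further motion, so the lever is at the end of its throw. I'll back off over the bare board behind the lip.

```bash
python3 -m jog '[-1,0,-0.05,0,0,0,0,-1,0,-0.1,0,0,0,0,-1,0.02,-0.14,0,0,0,0,-1,0.033,-0.18,0,0,0,0,-1,0.033,-0.22,0,0,0,0,-1,0.033,-0.22,0,0,0,0,-1,0.033,-0.22,0,0,0,0]'
```

```text
clock: 4.9
eef_pos: [0.5107, 0.0882, 0.288]
tool_rot: [-0.001, 1.0, 0.004, 0.001]
wrist_force: [0.2, -0.2, -0.5]
grip_width: -0.005
grasp_force: 0.0
```

```bash
python3 -m jog '[-1,0,-0.008,-0.04,0,0,0,-1,0,-0.008,-0.08,0,0,0,-1,0,-0.008,-0.12,0,0,0,-1,0,-0.008,-0.16,0,0,0,-1,0,-0.008,-0.19,0,0,0,-1,0,-0.008,-0.21,0,0,0,-1,0,-0.008,-0.218,0,0,0,-1,0,-0.008,-0.218,0,0,0]'; python3 - <<'E'
from rig import arm
import cv2,numpy as np
a=arm.get_image("scene")[100:290,220:480];b=arm.get_image("wrist")
a=cv2.resize(a,(575,420),interpolation=cv2.INTER_CUBIC)
cv2.imwrite("pics/p4.png",cv2.resize(np.hstack([a,b]),(800,296))[:,:,::-1])
E
```

```text
clock: 5.7
eef_pos: [0.5097, 0.0816, 0.0687]
tool_rot: [-0.001, 1.0, 0.006, -0.001]
wrist_force: [-0.2, -0.1, 0.4]
grip_width: -0.002
grasp_force: 0.0
```

View pics/p4.png

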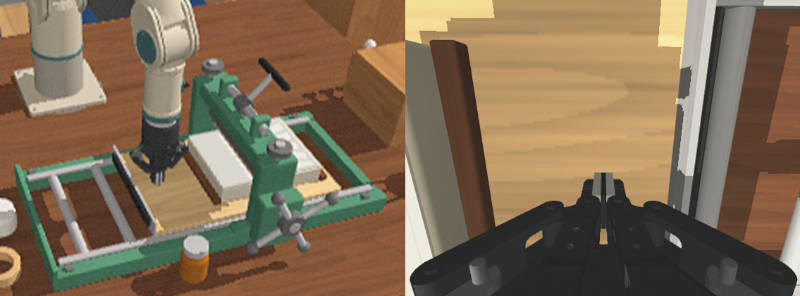

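The lever lies over and the fingertip is behind the lip, clear of the chock. Now I'll draw the bed.

```bash
python3 -m jog '[-1,0,-0.015,0,0,0,0,-1,0,-0.03,0,0,0,0,-1,0,-0.04,0,0,0,0,-1,0,-0.05,0,0,0,0,-1,0,-0.06,0,0,0,0,-1,0,-0.07,0,0,0,0,-1,0,-0.08,0,0,0,0,-1,0,-0.09,0,0,0,0,-1,0,-0.1,0,0,0,0,-1,0,-0.11,0,0,0,0]';python3 -m jog '[-1,0,-0.01,0,0,0,0,-1,0,-0.02,0,0,0,0,-1,0,-0.03,0,0,0,0,-1,0,-0.04,0,0,0,0,-1,0,-0.05,0,0,0,0,-1,0,-0.06,0,0,0,0,-1,0,-0.07,0,0,0,0,-1,0,-0.08,0,0,0,0,-1,0,-0.09,0,0,0,0,-1,0,-0.1,0,0,0,0]'
```

```text
clock: 6.8
eef_pos: [0.5115, -0.0279, 0.0708]
tool_rot: [-0.001, 1.0, 0.006, 0.002]
wrist_force: [0.4, 5.5, 2.4]
grip_width: -0.004
grasp_force: 2.8
clock: 7.8
eef_pos: [0.512, -0.1281, 0.0708]
tool_rot: [-0.001, 1.0, 0.006, 0.002]
wrist_force: [1.7, 5.5, 1.1]
grip_width: -0.004
grasp_force: 2.8
```

```bash
python3 -m jog '[-1,0,-0.008,0,0,0,0,-1,0,-0.016,0,0,0,0,-1,0,-0.022,0,0,0,0,-1,0,-0.026,0,0,0,0,-1,0,-0.03,0,0,0,0,-1,0,-0.03,0,0,0,0]'
```

```text
clock: 8.4
eef_pos: [0.5115, -0.1549, 0.0703]
tool_rot: [-0.003, 1.0, 0.007, 0.001]
wrist_force: [1.7, 15.3, 9.9]
grip_width: -0.0
grasp_force: 7.2
```

The force rose right at the expected stop position. I'll back off, rise and check.

```bash
python3 -m jog '[-1,0,-0.001,0,0,0,0,-1,0,0.01,0,0,0,0,-1,0,0.03,0,0,0,0,-1,0,0.035,0.03,0,0,0,-1,0,0.035,0.08,0,0,0,-1,0,0.035,0.13,0,0,0,-1,0,0.035,0.18,0,0,0,-1,0,0.035,0.23,0,0,0,-1,0,0.035,0.25,0,0,0,-1,0,0.035,0.25,0,0,0]'; python3 - <<'E'
from rig import arm
import cv2,numpy as np
a=arm.get_image("top")[140:300,60:420];b=arm.get_image("scene")[90:310,110:480]
cv2.imwrite("pics/p5.png",np.vstack([cv2.resize(a,(660,293)),cv2.resize(b,(660,300))[:, :]])[:,:,::-1])
E
```

```text
clock: 9.4
eef_pos: [0.5111, -0.1269, 0.3229]
tool_rot: [0.001, 1.0, 0.004, 0.003]
wrist_force: [-0.5, 1.0, -0.9]
grip_width: 0.002
grasp_force: 0.0
```

View pics/p5.png

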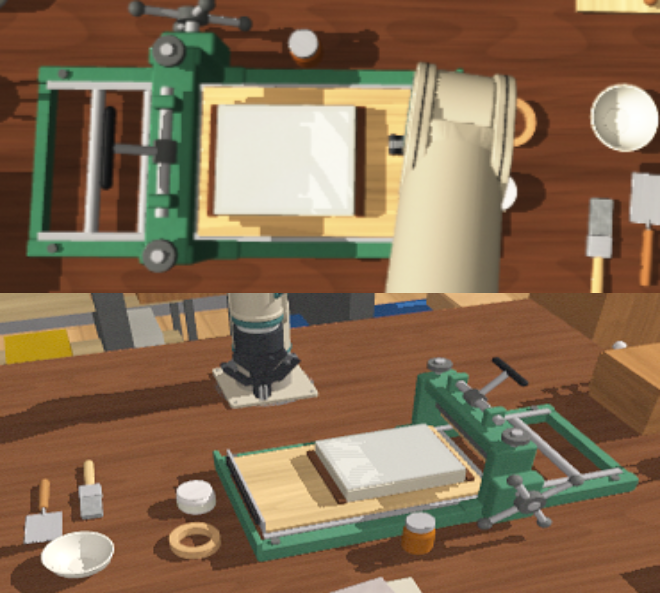

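The bed is against the stop bar, the lever lies over to the off side, the loose things are unmoved, and the gripper is clear. Handing in.

```bash
python3 -c "
from rig import arm
print(arm.close_job())"
```

```text
the job is handed in; nothing more can be done
None
```

I pushed the pressure lever right over to the off side, then drew the bed out to its stop by the inside of the lip. The arm finished clear of the press and the job is handed in; the hand-in returned no verdict.

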